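Case up the long circuit-board unit

ROBOT

A 6-joint arm with a two-finger parallel gripper is mounted at the origin on the work surface. World frame = base frame: x ahead of the robot, y to its left, z up, the work surface at z = 0. Lengths are in m, angles in degrees, forces in N, time in s.
With the tool pointing down it reaches from about 0.35 to 0.875 m from the base axis. Payload 4.2 kg.
Tool frame: the origin (TCP) lies midway between the tips of the shut fingers; the grasp point (between the pads) lies 19 mm behind it; z points along the fingers, y is the line along which they close (so a half turn about z gives the same grasp; the last joint's range is limited). The gripper opens to 87 mm and grips with 3 to 60 N. Pads are 19 mm wide; open, the fingers measure 117 mm over their backs; the gripper's body (75 mm by 190 mm) begins 51 mm behind the grasp point.
Start: joints at [-61.73, 22.042, 0.453, 0, -68.411, -14.817], TCP at [0.145, -0.608, 0.184] pointing down, gripper open.
Joint ranges: [-179.83, 179.83], [-69.29, 118.12], [-61.27, 80.66], [-181.25, 117.63], [-171.15, -9.14], [-177.46, 177.46]. Speed limits (degrees/s): [159.86, 159.86, 180, 180, 180, 180].

INTERFACE

Orientations are given as [roll, pitch, yaw] about the fixed x, y, z axes, in that order (R = Rz(yaw) Ry(pitch) Rx(roll)).
In Python, from workcell import env gives the robot as it stands. The module is installed in compiled form; this text tells all that it offers. Calls block until the motion is done:
- env.goto(position, orientation): joint-space move of the TCP to a pose.
- env.move_straight(position, rotation=None, rate=0.15, force_limit=None): straight line of the TCP; rotation=None keeps the orientation; rate is the mean speed in m/s. With force_limit (N) it stops when the force on the tool has changed by that much, and returns True; else False.
- env.set_joints(angles): joint-space move.
- env.gripper_to(opening, grasp_force=None): opening from 0.0 (shut) to 1.0 (fully open); grasp_force is the grip in N (None keeps the last); returns when the fingers have stopped.
- env.dwell(seconds).
- env.inverse_kinematics(position, orientation): joint angles nearest the present ones, or None.
- env.read_state(): the state.
- env.grab_frame(name): name is "side" or "top"; returns a dict with "image" (420x560x3 uint8, blue, green, red), "fx", "fy", "cx", "cy" (pixels), "position" and "orientation" of the camera in the world. Camera axes: x right, y up, looking along -z (the intrinsics and any distortion apply to the point x, -y, -z); pixel columns grow to the right and rows downward; lengths in m; the calibration is good to about 2 mm. A picture is of the moment at which its call begins. There is no depth.
A pose or a line that the arm cannot do raises env.Unreachable and nothing moves.
- env.close_job(): hands the job in; it is judged then, once.
Trained networks look in a picture, given as the dict that the camera call returned (one of the last four; its "shot" number tells which), for a name from the list of things; names that differ only in an ending like _2 or _b are one class to them, and where a whole thing is asked for, a point or a joint stands for the part that bears it (a point fixed in the world has none). Each returns a list of dicts, best first, with "score" (0 to 1); they miss things now and then, are a little off and sometimes report something else, mostly with a low value. They report only what shows in the picture. A call takes as long as a camera call. They do not tell look-alikes from the thing itself.
- env.search_frame(picture, thing): "xyz" ([x, y, z] in m, in world coordinates, good to about 4 mm: the middle of the surface that is visible of it).
- env.trace(picture, thing): "mask" (420x560 bool, what is visible of it).
The state is a dict: "clock": time; "joint_positions": joint angles; "qvel": joint speeds; "joint_torque": joint torques, N m; "position": TCP position; "tool_rot": TCP orientation; "force": force on the tool from outside, world axes, zero at the start; "wrist_torque": the same for the moment, N m; "opening": opening from 0.0 (shut) to 1.0 (fully open); "finger_force": force on a finger pad.
Only numpy, scipy, OpenCV 4.12 (cv2) and the standard library are available. Lean on these libraries where they do the work, as an engineer would, in place of code of your own. Each camera call takes 0.05 s, during which the arm holds its last target. There are 200 camera calls.

TASK

Two circuit-board units stand on the electronics bench beside two empty aluminium cases. Take the longer unit and slide it upright down into the taller case until it is fully home, with its end panel resting on the case's rim; lower it all the way in rather than letting it drop. Leave the shorter unit standing where it is.

Things in the scene. Friction and masses are not known exactly. Their poses are not given: they have to be found in the camera images.
- long_unit: Long unit, 138 mm tall, free standing: upright green board in alu rails 40(x) x 64(y) mm. Origin: centre of underside of its black foot, z up; foot's lowest 10 mm taper to 28 x 52. Aluminium end panel on top 58 x 82, 3 thick, underside 95 mm above origin. Black pull handle centred on it, 14 thick along x, 54 long along y, solid bar 116 to 138 mm above origin. 0.36-0.59 kg. Half turn about z: same.
- tall_case: Tall case (the long unit, when home in it, has its origin 10 mm above the case's): empty ribbed aluminium case on a black 66 x 90 mm base, fixed, open at the top. Origin: centre of underside, z up. Outside 58(x) x 82(y) mm, opening 48(x) x 72(y) mm straight down; rim 105 mm above origin, inner floor 6 mm.
- short_unit: Short unit, 93 mm tall, free standing: upright green board in alu rails 40(x) x 64(y) mm. Origin: centre of underside of its black foot, z up; foot's lowest 10 mm taper to 28 x 52. Aluminium end panel on top 58 x 82, 3 thick, underside 50 mm above origin. Black pull handle centred on it, 14 thick along x, 54 long along y, solid bar 71 to 93 mm above origin. 0.3 kg. Half turn about z: same.
- short_case: Short case, not used: empty ribbed aluminium case on a black 66 x 90 mm base, fixed, open at the top. Origin: centre of underside, z up. Outside 58(x) x 82(y) mm, opening 48(x) x 72(y) mm straight down; rim 60 mm above origin, inner floor 6 mm.
Things that resemble listed ones, but are neither listed nor needed, are in the scene too. What is shaped like the long_unit but orange or red is not meant.

How it is judged (in metres and radians):
At the end, for the whole second after the job is handed in: The long unit stands in the tall case, panel on the rim: its origin within 12 mm sideways of the case's and less than 16 mm above it (10 mm when home), upright within 0.1 rad, long sides parallel within 0.2 rad, at rest; the short unit stands upright within 30 mm of where it was (horizontal distance between long_unit and tall_case below 0.012 m and z of long_unit in the frame of tall_case below 0.016 m and angle between long_unit's own z axis and vertical below 0.1 rad and angle between the x axis of long_unit and the x axis of tall_case, either way round below 0.2 rad and linear speed of long_unit below 0.02 m/s and distance of short_unit from where it was at the start of the episode below 0.03 m and angle between short_unit's own z axis and vertical below 0.17 rad); the robot touches nothing.
It fails at once if the long unit is let fall (moving faster than 0.7 m/s, as after a fall of 25 mm, while no finger touches it) (linear speed of long_unit above 0.7 m/s and contact force between the fingers and long_unit below 0.1 N).
It fails at once if the short unit is shifted by more than 30 mm or knocked over (distance of short_unit from where it was at the start of the episode above 0.03 m or angle between short_unit's own z axis and vertical above 0.17 rad).
It also fails if it takes over 40 s, if anything falls off the work surface, if the arm or the gripper's body presses on something with over 40 N, if the wrist force passes 120 N, or if a joint passes its speed limit or range.

## Working session

There is one attempt and no reset: what is moved stays moved. The work goes in short steps, each a Python script; the robot and the scene stay as the last script left them, time stands still between calls to the robot, and variables do not carry over. Pictures are saved under pics/ and viewed, at most 10 in all, crops included, and the job is handed in when it is done.

```bash
mkdir -p pics; cat > a.py <<'E'
from workcell import env
import cv2,numpy as np,pickle
fr={}
for n in("side","top"):
    f=env.grab_frame(n);fr[n]=f;cv2.imwrite(f"pics/{n}0.png",f["image"])
    print(n,{k:v for k,v in f.items() if k!="image"})
    for t in("long_unit","tall_case","short_unit","short_case"):
        print(t,[(np.round(d["xyz"],3).tolist(),round(d["score"],2)) for d in env.search_frame(f,t)])
        m=env.trace(f,t)
        for d in m:
            ys,xs=np.nonzero(d["mask"]);print("   mask",round(d["score"],2),xs.min(),xs.max(),ys.min(),ys.max(),len(xs))
        fr[n+t]=m
pickle.dump(fr,open("fr.pkl","wb"))
s=env.read_state();print(s)
E
python3 a.py; python3 -c "
import cv2,numpy as np
cv2.imwrite('pics/both.png',np.vstack([cv2.imread('pics/side0.png')]))"
```

```text
side {'fx': 426.2392308025131, 'fy': 426.2392308025131, 'cx': 280.86765514056316, 'cy': 211.3230305833206, 'position': array([-0.15477623,  1.26519303,  0.7420297 ]), 'orientation': array([  59.21047563,    0.50977925, -149.74623869]), 'shot': 1}
long_unit [([0.376, 0.748, 0.095], 0.96), ([0.432, 0.323, 0.067], 0.67), ([0.239, 0.338, 0.085], 0.66)]
   mask 0.98 315 340 207 256 834
   mask 0.62 173 215 276 334 1668
   mask 0.56 257 286 192 236 974
tall_case [([0.474, -0.023, 0.067], 0.72)]
   mask 0.57 303 322 154 188 603
short_unit [([0.557, -0.245, 0.055], 0.56)]
   mask 0.71 307 327 139 158 219
short_case [([0.606, 0.136, 0.039], 0.96)]
   mask 0.65 244 272 173 198 566
top {'fx': 498.8113512417222, 'fy': 498.8113512417222, 'cx': 277.1075196237521, 'cy': 215.36118470614272, 'position': array([0.1940019 , 0.24184343, 1.604591  ]), 'orientation': array([  9.12623505,  -0.44697859, -89.48970623]), 'shot': 2}
long_unit [([0.439, 0.313, 0.097], 0.88), ([0.247, 0.318, 0.097], 0.8), ([0.377, 0.722, 0.097], 0.64)]
   mask 0.9 232 262 261 290 525
   mask 0.84 236 265 201 228 477
   mask 0.76
[... 270 characters left out ...]
179 605
{'clock': 0.9, 'joint_positions': array([-6.17303151e+01,  2.20407760e+01,  4.51739163e-01, -4.73344972e-04,
       -6.84126300e+01, -1.48165179e+01]), 'qvel': array([-0.01344537,  0.04878279, -0.07356221, -0.00984936,  0.00395533,
        0.01834164]), 'joint_torque': array([-6.76440186e-05, -3.90455174e+01,  1.87622577e+01,  4.22449797e+00,
        1.54908991e-02, -1.91053181e-05]), 'position': array([ 0.14541835, -0.60780791,  0.18365231]), 'tool_rot': array([ 1.79998276e+02, -7.52425767e-07, -1.66547007e+02]), 'force': array([-0.08809669,  0.09702093, -0.3391214 ]), 'wrist_torque': array([ 0.01412183, -0.00572549,  0.02809867]), 'finger_force': 0.0, 'opening': 0.9982335194640924}
```

View pics/side0.png

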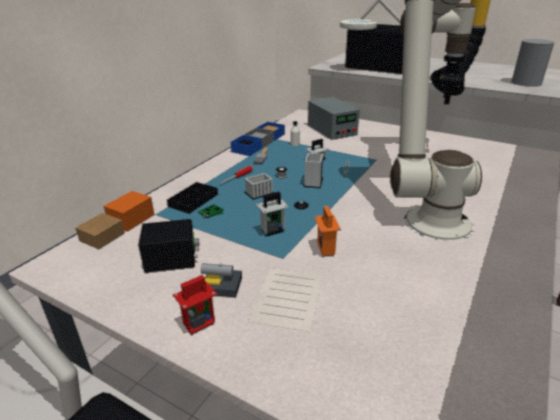

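View pics/top0.png

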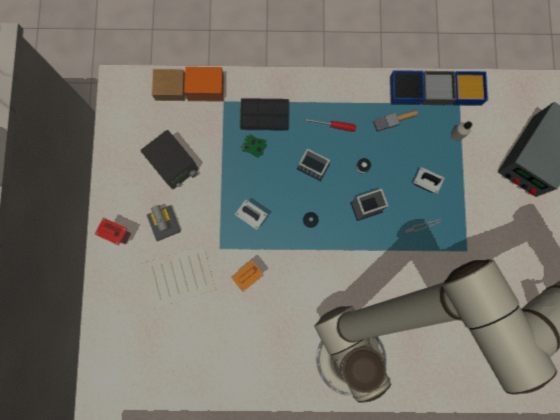

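The three long-unit shapes are grey at side (272,213) / top (252,214), orange at side (327,232) / top (247,275), and red at side (197,305) / top (112,231). The grey one is meant, because orange and red are excluded. The tall case is at side (313,170) / top (370,204), the short case at top (314,165), and the short unit at top (429,180). Next I'll fit the poses to the masks from both views and check them in an enlarged crop.

```bash
cat > h.py <<'E'
import cv2,numpy as np
from scipy.spatial.transform import Rotation as R
from scipy.optimize import minimize
def proj(f,P):
    q=(np.asarray(P)-f["position"])@R.from_euler("xyz",f["orientation"],degrees=True).as_matrix()
    return np.c_[f["cx"]+f["fx"]*q[:,0]/-q[:,2], f["cy"]-f["fy"]*q[:,1]/-q[:,2]]
def box(a,b,z0,z1):
    return np.array([[sx*a/2,sy*b/2,z] for z in(z0,z1) for sx,sy in((-1,-1),(1,-1),(1,1),(-1,1))])
UNIT=[np.r_[box(.028,.052,0,0),box(.04,.064,.01,.095)],box(.058,.082,.095,.098),box(.014,.054,.098,.138)]
CASE=[box(.066,.09,0,.006),box(.058,.082,.006,.105)]
def place(B,p):
    return B@R.from_euler("z",p[2]).as_matrix().T+[p[0],p[1],p[3] if len(p)>3 else 0]
S=4
def sil(f,parts,p):
    im=np.zeros((420*S,560*S),np.uint8)
    for B in parts:
        u=(proj(f,place(B,p))+.5)*S-.5
        cv2.fillConvexPoly(im,cv2.convexHull(np.round(u*16).astype(np.int32)),1,shift=4)
    return im
def fit(obs,parts,p0):
    big=[cv2.resize(m.astype(np.uint8),None,fx=S,fy=S,interpolation=cv2.INTER_NEAREST) for f,m in obs]
    def c(v):
        p=[v[0],v[1],v[2]/10]
        return sum(1-(a&b).sum()/max(1,(a|b).sum()) for a,b in zip([sil(f,parts,p) for f,_ in obs],big))
    best=None
    for y in np.radians(np.arange(-90,90,15)):
        r=c([p0[0],p0[1],y*10])
        if best is None or r<best[0]:best=(r,y)
    v0=np.array([p0[0],p0[1],best[1]*10])
    r=minimize(c,v0,method="Nelder-Mead",options=dict(initial_simplex=v0+np.array([[0,0,0],[.012,0,0],[0,.012,0],[0,0,2]]),xatol=1e-4,fatol=1e-4))
    return np.array([r.x[0],r.x[1],r.x[2]/10]),r.fun
def draw(f,items,c,w,h,s):
    x0,y0=c[0]-w//2,c[1]-h//2
    im=cv2.resize(f["image"][y0:y0+h,x0:x0+w],None,fx=s,fy=s,interpolation=cv2.INTER_CUBIC)
    for loop in items:
        u=((proj(f,loop)-[x0,y0]+.5)*s-.5)
        cv2.polylines(im,[np.round(u*16).astype(np.int32)],True,(255,0,255),1,cv2.LINE_AA,4)
    return im
E
cat > b.py <<'E'
from h import *; import pickle
fr=pickle.load(open("fr.pkl","rb"));t,s=fr["top"],fr["side"]
u={"T":fr["toplong_unit"],"S":fr["sidelong_unit"]}
pick=lambda L,x,y:next(d["mask"] for d in L if d["mask"][y-4:y+5,x-4:x+5].any())
mu=[(t,pick(u["T"],252,214)),(s,pick(u["S"],272,213))]
mc=[(t,fr["toptall_case"][0]["mask"]),(s,fr["sidetall_case"][0]["mask"])]
out={}
for n,m,parts,p0 in(("unit",mu,UNIT,(.43,.31)),("case",mc,CASE,(.474,-.04))):
    for k,o in(("both",m),("top",m[:1])):
        p,c=fit(o,parts,p0);print(n,k,p[:2].round(4),np.degrees(p[2]).round(1),round(c,3))
        if k=="both":out[n]=p
np.save("p.npy",[out["unit"],out["case"]])
U,C=out["unit"],out["case"]
lu=[place(box(.058,.082,.098,.098)[:4],U),place(box(.014,.054,.138,.138)[:4],U),place(box(.028,.052,0,0)[:4],U)]
lc=[place(box(a,b,z,z)[:4],C) for a,b,z in((.058,.082,.105),(.048,.072,.105),(.066,.09,0))]
im=np.vstack([np.hstack([draw(t,lu,(250,215),56,42,7),draw(t,lc,(370,204),56,42,7)]),np.hstack([draw(s,lu,(271,213),56,42+2,7)[:294],draw(s,lc,(313,172),56,42,7)])])
cv2.imwrite("pics/crop1.png",im)
E
python3 b.py
```

```text
unit both [0.44   0.3133] -35.0 0.158
unit top [0.4396 0.3121] -34.9 0.077
case both [ 0.4833 -0.0588] 18.4 0.182
case top [ 0.4825 -0.0599] 16.6 0.052
```

View pics/crop1.png

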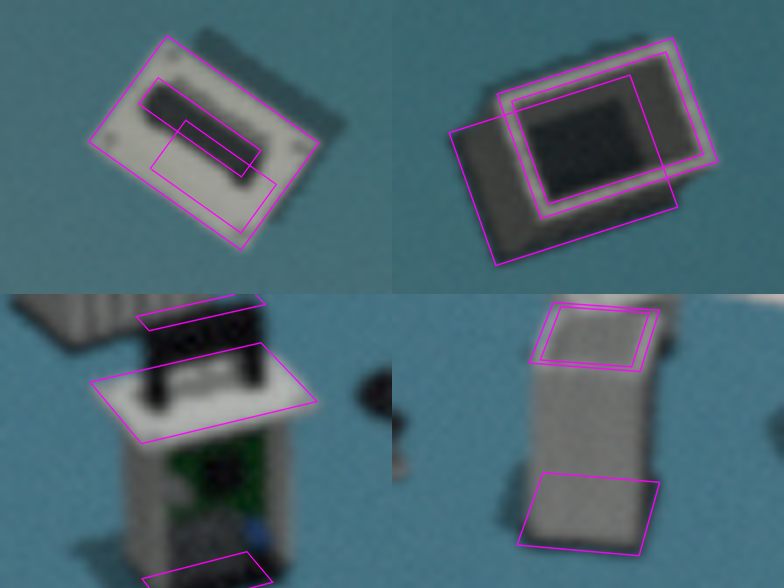

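The crop confirms it: the grey, green-boarded long unit is at (0.440, 0.313) with yaw −35°, and the empty tall case is at (0.483, −0.059) with yaw about 17.5°. The panel and rim outlines match the image in both views. Now I'll grasp the unit.

```bash
cat > c.py <<'E'
from workcell import env
import numpy as np
u,c=np.load("p.npy")
y=55.
for q in(55.,-125.):
    a=env.inverse_kinematics([u[0],u[1],.3],[180,0,q]); b=env.inverse_kinematics([c[0],c[1],.3],[180,0,q+52.5])
    print(q,None if a is None else a.round(0),None if b is None else b.round(0))
    if a is not None and b is not None and abs(a[5])<170 and abs(b[5])<170: y=q
print("use",y)
p=env.read_state()["position"]
env.move_straight([p[0],p[1],.28],rate=.2)
env.goto([u[0],u[1],.26],[180,0,y])
env.gripper_to(.7)
print("stopped",env.move_straight([u[0],u[1],.111],rate=.1,force_limit=6))
env.gripper_to(0,30)
s=env.read_state();print(s["clock"],s["opening"],s["finger_force"],s["position"],s["tool_rot"],s["force"])
if s["finger_force"]>5:
    env.move_straight([u[0],u[1],.14],rate=.06)
    s=env.read_state();print(s["clock"],s["opening"],s["finger_force"],s["position"],s["tool_rot"],s["force"],s["wrist_torque"])
E
python3 c.py
```

```text
55.0 [ 53.  10.   1.   0. -80.  92.] [  12.    5.   -6.    0.  -79. -175.]
-125.0 [ 53.  10.   1.  -0. -80. -88.] [ 12.   5.  -6.   0. -79.   5.]
use -125.0
stopped False
8.5 0.003631502977007845 0.0 [0.44000219 0.31331028 0.11099161] [ 1.79998990e+02 -5.70831073e-04 -1.25000046e+02] [0.72337097 0.96336817 0.04709594]
```

```bash
cat > d.py <<'E'
from workcell import env
import cv2,numpy as np,pickle
a=env.grab_frame("side");b=env.grab_frame("top")
pickle.dump((a,b),open("f1.pkl","wb"))
ca=cv2.resize(a["image"][140:265,210:340],None,fx=3,fy=3,interpolation=cv2.INTER_CUBIC)
cb=cv2.resize(b["image"][150:275,190:320],None,fx=3,fy=3,interpolation=cv2.INTER_CUBIC)
cv2.imwrite("pics/s1.png",np.hstack([ca,cb]))
E
python3 d.py
```

```text
(no output)
```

View pics/s1.png

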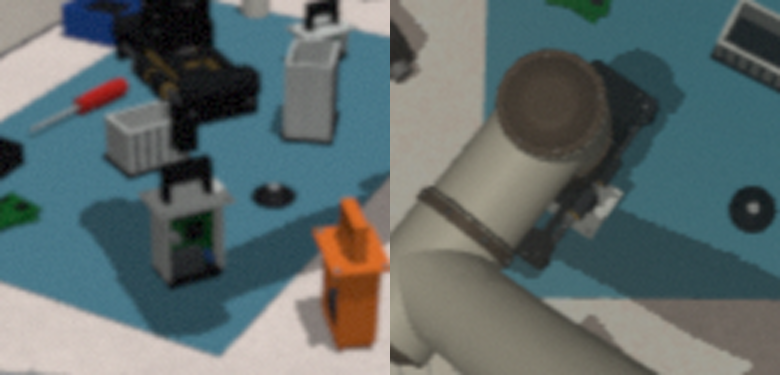

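The fingers shut beside or above the handle and the unit hasn't moved. I'll compare where the known TCP projects with where the fingertips appear.

```bash
cat > e.py <<'E'
from h import *; import pickle
a,b=pickle.load(open("f1.pkl","rb"))
T=np.array([.44,.3133,.111])
for f in(a,b): print(proj(f,[T,T+[0,0,.07],[0,0,0]]).round(1))
ax=R.from_euler("z",-35,degrees=True).as_matrix()
# gripper expected outline: body bottom 190 along closing dir (unit x), 75 along y, 70 mm above TCP
G=[T+ax@[sx*.095,sy*.0375,.07] for sx,sy in((-1,-1),(1,-1),(1,1),(-1,1))]
fing=[T+ax@[0,sy*.0095,z] for sy,z in((-1,0),(1,0),(1,.05),(-1,.05))]
u=np.load("p.npy")[0]
lu=[place(box(.058,.082,.098,.098)[:4],u),place(box(.014,.054,.138,.138)[:4],u),place(box(.028,.052,0,0)[:4],u)]
A=draw(a,[G,fing]+lu,(272,205),64,80,6);B=draw(b,[G,fing]+lu,(255,215),64,80,6)
cv2.imwrite("pics/s2.png",np.hstack([A,B]))
E
python3 e.py
```

```text
[[271.4 200.7]
 [270.9 179.9]
 [438.1 221.9]]
[[250.4 213.2]
 [249.3 209.2]
 [350.1 359.2]]
```

View pics/s2.png

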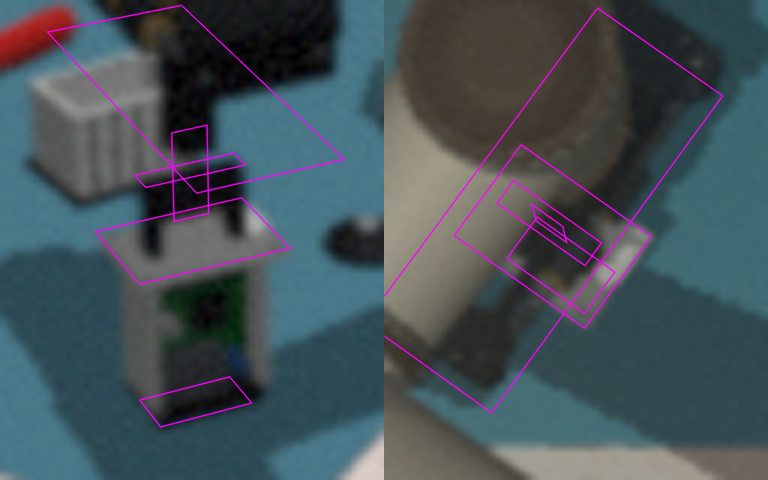

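```bash
cat > e2.py <<'E'
from h import *; import pickle
from workcell import env
fr=pickle.load(open("fr.pkl","rb"));a,b=pickle.load(open("f1.pkl","rb"))
s=env.read_state();print(s["clock"],s["position"],s["tool_rot"],s["opening"],s["force"],s["joint_positions"])
print("start tip",proj(fr["side"],[[.1454,-.6078,.1837],[.1454,-.6078,.2537]]))
for n,f in(("side",a),("top",b)):
    for k in("position","orientation"):print(n,k,f[k]-fr[n][k])
    for d in env.search_frame(env.grab_frame(n),"long_unit"):print(n,np.round(d["xyz"],3),d["score"])
A=cv2.resize(fr["side"]["image"][60:130,400:500],None,fx=4,fy=4,interpolation=cv2.INTER_CUBIC)
cv2.circle(A,tuple(int(v) for v in (proj(fr["side"],[[.1454,-.6078,.1837]])[0]-[400,60])*4),4,(255,0,255),1)
u=np.load("p.npy")[0]
lu=[place(box(.058,.082,.098,.098)[:4],u)]
B=[draw(f,lu,(271,200),50,70,4) for f in(fr["side"],a)]
cv2.imwrite("pics/s3.png",np.hstack([A]+[x[:280] for x in B]))
E
python3 e2.py
```

```text
8.6 [0.44003192 0.3132958  0.11102408] [-1.79999020e+02  1.76358914e-03 -1.25000305e+02] 0.0037486187932371674 [ 0.68072807  0.22303453 -0.44346403] [ 5.26583951e+01  1.76146189e+01 -1.75008297e+01  1.10856744e-03
 -5.48827493e+01 -8.76593377e+01]
start tip [[443.87588121 109.35185208]
 [447.03174246  92.77557348]]
side position [0. 0. 0.]
side orientation [0. 0. 0.]
side [0.432 0.321 0.068] 0.67
side [0.24  0.342 0.084] 0.63
side [0.374 0.747 0.095] 0.57
top position [0. 0. 0.]
top orientation [0. 0. 0.]
top [0.38  0.726 0.099] 0.67
```

View pics/s3.png

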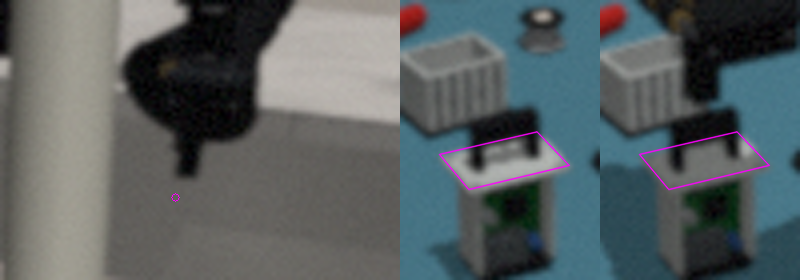

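The unit hasn't moved; only the shadow on it changed. In the side view the fingertip ends at about row 189 instead of the projected 200.7. It closed roughly 35 mm higher than the reported z, above the handle, and the start frame shows a similar offset. I'll measure the offset with a guarded descent onto the panel, with the fingers straddling the handle.

```bash
cat > g.py <<'E'
from workcell import env
import numpy as np
u,c=np.load("p.npy")
env.move_straight([u[0],u[1],.15],rate=.15)
env.gripper_to(.5)
hit=env.move_straight([u[0],u[1],.057],rate=.05,force_limit=5)
s=env.read_state();print(hit,s["clock"],s["opening"],s["position"],s["force"],s["wrist_torque"])
from h import *; import pickle
f=env.grab_frame("side");pickle.dump(f,open("f2.pkl","wb"))
cv2.imwrite("pics/s4.png",draw(f,[[s["position"]]*2],(272,205),90,80,6))
E
python3 g.py
```

```text
True 11.85 0.4980260610796805 [0.4400262  0.31323079 0.05957298] [-0.50041377  0.44064363  4.15585035] [ 0.01673955  0.34243799 -0.01595326]
```

View pics/s4.png

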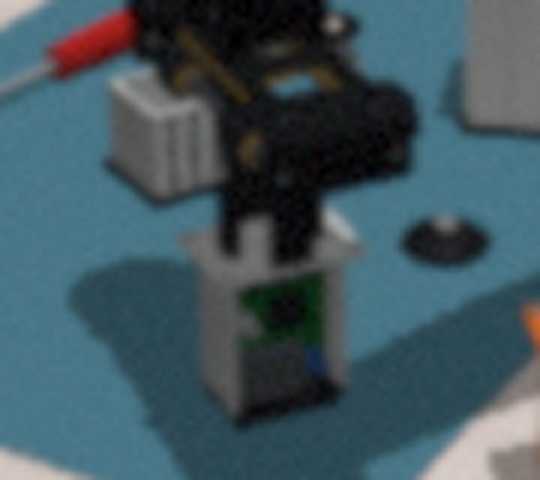

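Contact came at reported z 0.0596, where the panel top is at 0.098. The true fingertips are therefore 38 mm above the reported TCP, and the fingers straddle the handle. I'll raise 10 mm, so the pads sit at mid-bar, and grip.

```bash
cat > i.py <<'E'
from workcell import env
import numpy as np
u,c=np.load("p.npy")
env.move_straight([u[0],u[1],.0695],rate=.05)
env.gripper_to(0,35)
s=env.read_state();print(s["clock"],s["opening"],s["finger_force"],s["position"],s["force"])
if s["finger_force"]>5 and s["opening"]>.08:
    env.move_straight([u[0],u[1],.10],rate=.06)
    s=env.read_state();print(s["clock"],s["opening"],s["finger_force"],s["position"],s["force"],s["wrist_torque"])
    env.move_straight([u[0],u[1],.0695+.135],rate=.15)
    env.goto([c[0],c[1],.0695+.125],[180,0,-125+52.5])
    s=env.read_state();print(s["clock"],s["opening"],s["finger_force"],s["position"],s["force"],s["wrist_torque"])
    from h import *; import pickle
    f=env.grab_frame("side");t=env.grab_frame("top");pickle.dump((f,t),open("f3.pkl","wb"))
    U=[c[0],c[1],c[2]-np.radians(.9),.125]
    lu=[place(box(a,b,z,z)[:4],U) for a,b,z in((.058,.082,.095),(.028,.052,0),(.04,.064,.01))]
    lc=[place(box(a,b,z,z)[:4],c) for a,b,z in((.058,.082,.105),(.066,.09,0))]
    cv2.imwrite("pics/s5.png",np.hstack([draw(f,lu+lc,(313,150),66,90,6),draw(t,lu,(372,204),66,90,6)]))
E
python3 i.py
```

```text
12.9 0.1554965167605217 34.92563232081011 [0.43972623 0.31351947 0.06939293] [-0.97456599  1.24418887 -0.03775772]
13.5583 0.15317021960072158 34.84890790656209 [0.43976089 0.31307985 0.09997231] [-0.30857059 -0.25235858 -6.14892051] [ 0.014775    0.04225078 -0.04444661]
15.85 0.15721116424300852 34.84786025248468 [ 0.48342975 -0.05840506  0.19421781] [ 0.06296284  0.13046584 -5.93861698] [ 0.07717081  0.09386566 -0.02609209]
```

View pics/s5.png

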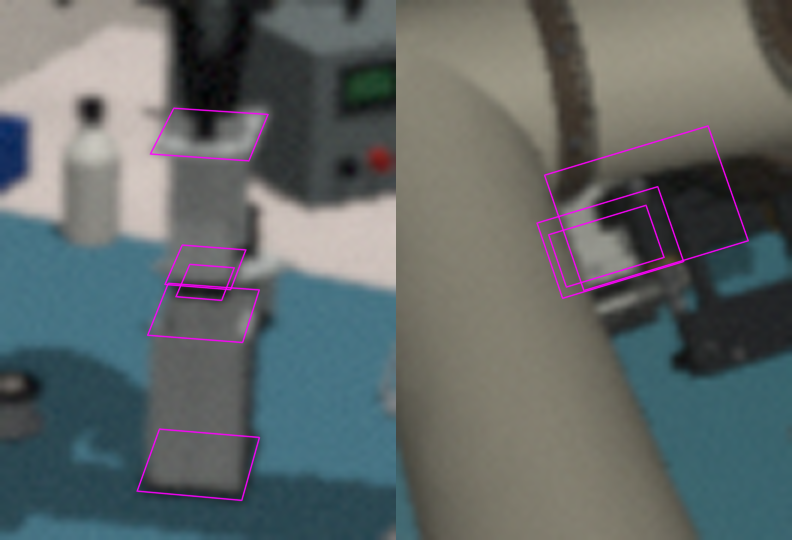

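The unit is held level above the tall case. In the side view its foot is at (182–228, 297) in the crop, centred over the opening. I'll lower it with a force guard.

```bash
cat > j.py <<'E'
from workcell import env
import numpy as np
u,c=np.load("p.npy")
hit=env.move_straight([c[0],c[1],.0785],rate=.06,force_limit=6)
s=env.read_state();print(hit,s["clock"],s["opening"],s["finger_force"],s["position"],s["force"].round(2),s["wrist_torque"].round(3))
E
python3 j.py
```

```text
True 17.8 0.16076396686693412 34.89025583490729 [ 0.48305992 -0.05885531  0.07926806] [0.02 0.84 5.03] [0.075 0.128 0.003]
```

It stopped at reported z 0.0793, where 0.0795 means home, so the panel is on the rim. I'll release, retreat and check.

```bash
cat > k.py <<'E'
from workcell import env
from h import *
u,c=np.load("p.npy")
env.gripper_to(.5)
env.move_straight([c[0],c[1],.2],rate=.15)
env.goto([.3,-.4,.28],[180,0,-125])
s=env.read_state();print(s["clock"],s["opening"],s["position"],s["force"].round(2))
f=env.grab_frame("side");t=env.grab_frame("top")
for n,g in(("side",f),("top",t)):
    for th in("long_unit","short_unit"):print(n,th,[(np.round(d["xyz"],3).tolist(),round(d["score"],2)) for d in env.search_frame(g,th)])
U=[c[0],c[1],c[2],.01]
lu=[place(box(a,b,z,z)[:4],U) for a,b,z in((.058,.082,.098),(.014,.054,.138))]
cv2.imwrite("pics/s6.png",np.hstack([draw(f,lu,(313,160),66,90,6),draw(t,lu,(380,194),66,90,6)]))
E
python3 k.py
```

```text
21.05 0.4994528232058994 [ 0.30044667 -0.39945737  0.27953375] [-0.1   0.36 -0.  ]
side long_unit [([0.375, 0.747, 0.096], 0.95), ([0.241, 0.339, 0.082], 0.66), ([0.474, -0.046, 0.104], 0.6)]
side short_unit [([0.552, -0.257, 0.056], 0.43)]
top long_unit [([0.481, -0.057, 0.108], 0.86), ([0.378, 0.723, 0.098], 0.79), ([0.247, 0.318, 0.098], 0.68)]
top short_unit [([0.555, -0.248, 0.051], 0.86)]
```

View pics/s6.png

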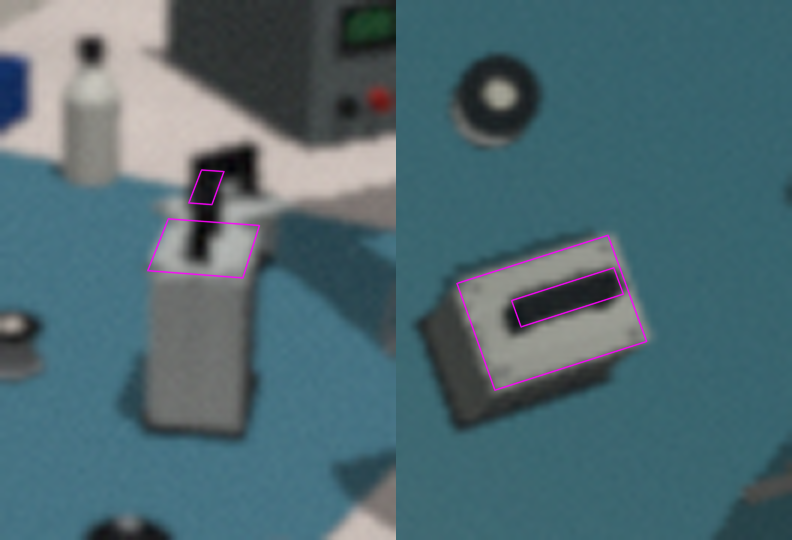

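The picture shows the panel flush on the tall case's rim and aligned with it, top-view crop (457–648, 235–390). The short unit is still where it was, and the arm is clear.

```bash
python3 -c "
from workcell import env
print(env.close_job())"
```

```text
the job is handed in; nothing more can be done
None
```

The long unit is fully home in the tall case with its panel on the rim, the short unit stands where it was, and the job was handed in after about 21 s of the 40 s allowed; the first grasp closed above the handle because the fingertips sit about 38 mm higher than the arm reports, which I corrected for.

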